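# Right a toppled spice tin and hold it up to the label camera

### The arm

A 6-joint arm with a two-finger parallel gripper is mounted at the origin on the work surface. World frame = base frame: x ahead of the robot, y to its left, z up, the work surface at z = 0. Lengths are in mm, angles in degrees, forces in N, time in s.
With the tool pointing down it reaches from about 300 to 850 mm from the base axis. Payload 4.2 kg.
Tool frame: the origin (TCP) lies between the finger pads, 19 mm behind the fingertips; this is the grasp point; z points along the fingers, y is the line along which they close (so a half turn about z gives the same grasp; the last joint's range is limited). The gripper opens to 91 mm and grips with 3 to 60 N. Pads are 32 mm wide; open, the fingers measure 118 mm over their backs; the gripper's body (76 mm by 178 mm) begins 60 mm behind the grasp point.
Start: joints at [-67.093, 18.312, 89.639, -0, 72.044, -1.146], TCP at [234.362, -525.087, 232.776] pointing down, gripper open.
Joint ranges: [-177.97, 177.97], [-48.28, 115.42], [12.27, 149.76], [-77.06, 257.06], [2.81, 150.46], [-146.56, 146.56]. Speed limits (degrees/s): [147.25, 147.25, 180, 180, 180, 180].

### API

Orientations are given as [roll, pitch, yaw] about the fixed x, y, z axes, in that order (R = Rz(yaw) Ry(pitch) Rx(roll)).
In Python, from workcell import env gives the robot as it stands.
- The arm moves only by the tool drive_effector, called after "Request:" as a command line: name --pt "numbers of a row" for each row, then --argument value for the rest. Schema: {"type":"object","properties":{"motion":{"type":"array","items":{"type":"array","items":{"type":"number"},"minItems":6,"maxItems":6},"minItems":1,"maxItems":8},"jaw":{"type":"number"},"grip_force":{"type":"number"},"only":{"type":"string"},"quiet":{"type":"boolean"},"lines":{"type":"string"}},"required":["motion"],"additionalProperties":false}. motion is a list of rows, 1 to 8 of them, each of 6 numbers: dx, dy, dz in mm, then a rotation vector rx, ry, rz in degrees; each row shifts and turns the commanded pose from where the row before left it, along the tool's axes as they then stand; what a row does not reach is not made up. A row lasts 1/10 s, in which the tool goes at most 50 mm and 8.59 degrees, less where a joint would pass 70% of its speed; a pose out of reach is approached as far as the arm can. jaw is the finger opening in mm, set as the call begins (left out keeps the last). The fingers move at their own pace and stop on an object; grip_force is the grip in N (left out, the last holds). Time passes only in rows, so rows that do not move let the fingers close. The tool returns the time, the measured TCP pose, the force, the opening and the grip force at its end. only (a regular expression) keeps the lines of the reply that match it, lines (a string "A,B") keeps lines A to B, and quiet returns only ok. Input that does not fit is refused with a message, and nothing moves.
- env.state(): the state, without advancing time (a new reading comes with each control period).
- env.grab_frame(name): name is "scene" or "top" or "wrist"; returns the picture (400x640x3 uint8, blue, green, red); there is no depth.
- env.camera_model(name): a dict with "fx", "fy", "cx", "cy" (pixels), "T" (4x4, takes a point from camera to world coordinates). Camera axes: x right, y up, looking along -z (the intrinsics and any distortion apply to the point x, -y, -z); pixel columns grow to the right and rows downward; lengths in mm; the calibration is good to about 2 mm. The wrist camera is an equidistant fisheye: a pixel r from the principal point sees the ray r / f radians off the axis. A picture is of the moment at which its call begins: read the wrist's pose just before it. camera_model takes no time and is no camera call; for the wrist camera it gives the pose at the moment of the call.
- env.job_done(): hands the job in; it is judged then, once.
The state is a dict: "time_s": time; "qpos": joint angles; "qvel": joint speeds; "effort": joint torques, N m; "ee_pos": TCP position; "ee_rot": TCP orientation; "force": force on the tool from outside, world axes, zero at the start; "torque": the same for the moment, N m; "gripper_width": finger opening in mm; "gripper_force": force on a finger pad.
Only numpy, scipy, OpenCV 4.12 (cv2) and the standard library are available. Lean on these libraries where they do the work, as an engineer would, in place of code of your own. Each camera call takes 0.05 s, during which the arm holds its last target. There are 200 camera calls.

### The job

One of the two spice tins on the dark chopping board has toppled: stand it upright on the board and let go of it, then take it by its round black lid, fingers clear of the metal body, and hold it up in front of the stock-check camera. Hold it upright with one flat side squarely facing the lens, its metal body centred on the lens in height and sideways, and the middle of the body 10 cm in front of the lens; finish while still holding it there. Do not bump the camera, and leave everything else where it stands.

Things in the scene. Friction and masses are not known exactly. Their poses are not given: they have to be found in the camera images.
- tin: toppled closed spice tin, 0.15-0.3 kg: square aluminium body 46 x 46 x 78 mm tall, fixed round black lid 38 mm across spanning 80-112 mm above the underside. Origin: centre of underside; z along its axis to the lid; x, y square to its flat sides. Lies on a flat side on the board: z level, within 50 deg of +x (away from robot); y level. Centre of mass 45-60 mm up z
- tin_mid (a point): middle of that tin's metal body, on its axis, 39 mm above the underside; axes as the tin
- tin_lid (a point): middle of that tin's black lid, on its axis, 96 mm above the underside; axes as the tin
- board: dark chopping board, fixed, 250 mm (its x) by 260 mm (its y), 10 mm thick; origin at the centre of its underside, on the worktop
- camera_lens (a point): centre of the front glass of the camera's round black lens (42 mm across, 20 mm long) on a grey box head 50 x 62 x 58 mm, lens in the middle of its front. The head is clamped so that the lens is 150-200 mm above the worktop on a 263 mm steel column standing 77 mm behind the glass. The camera looks level along this point's -x axis; z is up
- camera: foot and column of the stock-check camera, fixed; origin at the centre of the foot's underside, 45 mm behind the glass; axes as the lens; it looks along -x
- tin_b: a second spice tin of the same make and size, standing upright on the board; origin at the centre of its underside. Leave it
- mill: wooden pepper mill, 54 mm diameter, 125 mm tall, standing; origin underside. Leave it
- mug: white mug, 76 mm diameter, 88 mm tall, handle to its +y; origin underside. Leave it
- bowl: blue bowl, 100 mm diameter, 45 mm tall; origin underside. Leave it
- spoon: wooden spoon lying on the worktop at the robot's left; leave it

How it is judged (in metres and radians):
On the way:
1. the toppled tin stands upright on the chopping board, let go and at rest (angle between tin's own z axis and vertical below 0.08 rad and contact force between tin and board above 0.5 N and z of tin in the frame of board between 0.006 and 0.014 m and contact force between tin and the fingers below 0.1 N and linear speed of tin below 0.03 m/s), for 0.2 s.
At the end, for the whole second after the job is handed in: Held still by the lid only (tool centre at most 4 mm below lid middle, grip over 2 N), off board and camera; body middle 80-120 mm before the lens, within 15 mm of its axis sideways and in height; upright within 0.12 rad, a flat side facing the lens within 0.14 rad (x of tin_mid in the frame of camera_lens between -0.12 and -0.08 m and y of tin_mid in the frame of camera_lens between -0.015 and 0.015 m and z of tin_mid in the frame of camera_lens between -0.015 and 0.015 m and angle between tin's own z axis and vertical below 0.12 rad and (angle between the x axis of tin and the x axis of camera_lens, either way round below 0.14 rad or angle between the y axis of tin and the x axis of camera_lens, either way round below 0.14 rad) and contact force between tin and the fingers above 2 N and z of the grasp point in the frame of tin_lid above -0.004 m and horizontal distance between the grasp point and tin_lid below 0.02 m and contact force between tin and camera below 0.2 N and contact force between tin and board below 0.2 N and linear speed of tin below 0.03 m/s and angular speed of tin below 0.3 rad/s); the arm keeps its last pose, push and grip.
It fails at once if the camera was bumped or shifted (contact force between camera and anything else above 3 N or distance of camera_lens from where it was at the start of the episode above 0.015 m).
It fails at once if another thing on the worktop or board was moved more than 30 mm (distance of any of tin_b, mill, mug, bowl, spoon from where it was at the start of the episode above 0.03 m).
It also fails if it takes over 69 s, if anything falls off the work surface, if the arm or the gripper's body presses on something with over 40 N, if the wrist force passes 120 N, or if a joint passes its speed limit or range.

## Working session

There is one attempt and no reset: what is moved stays moved. The work goes in short steps, Python scripts to look and compute and a tool call to move; the robot and the scene stay as the last step left them, time stands still between calls to the robot, and variables do not carry over. Pictures are saved under pics/ and viewed, at most 12 in all, crops included, and the job is handed in when it is done.

```bash
ls; mkdir -p pics
```

Run:
```python
from workcell import env
import cv2
for n in("scene","top"):
    cv2.imwrite(f"pics/{n}0.png",env.grab_frame(n)); m=env.camera_model(n); print(n,{k:(v.tolist() if hasattr(v,'tolist') else v) for k,v in m.items()})
s=env.state(); print(s['ee_pos'],s['ee_rot'],s['gripper_width'])
```

```text
pics
workcell.py
scene {'fx': 505.158762560541, 'fy': 505.158762560541, 'cx': 315.17445571687364, 'cy': 197.88773916673398, 'T': [[0.8171860633335299, -0.38925085146224514, 0.42507730182799114, 1180.3122579995281], [0.5761172975773687, 0.5736429478503274, -0.5822564965835385, -706.0865357762508], [-0.017198759420305906, 0.7207062806840965, 0.6930271709369689, 1035.613584206047], [0.0, 0.0, 0.0, 1.0]]}
top {'fx': 427.1109625305651, 'fy': 427.1109625305651, 'cx': 319.260774179665, 'cy': 203.64990919551946, 'T': [[-0.08330107933277366, 0.9765710255320633, -0.1984186540455531, 390.64551510696907], [-0.9965155507947511, -0.0807921119812294, 0.02072176792279668, 97.53453130822227], [0.004205616034389764, 0.19945341995780977, 0.9798982835278899, 1177.4504200956799], [0.0, 0.0, 0.0, 1.0]]}
[ 234.17843651 -524.67999218  231.99171908] [-1.79905906e+02 -1.61836570e-03  2.40519081e+01] 91.59471375346789
```

View pics/top0.png

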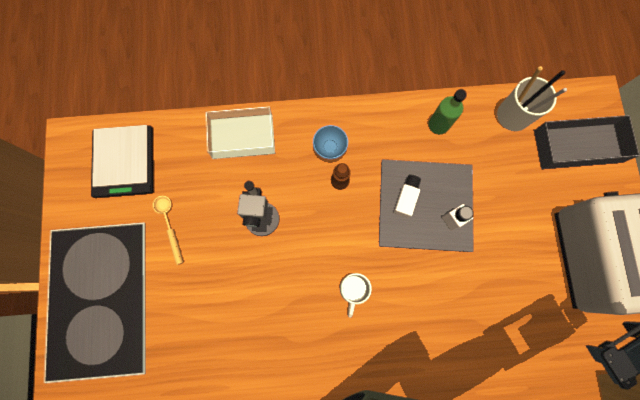

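View pics/scene0.png

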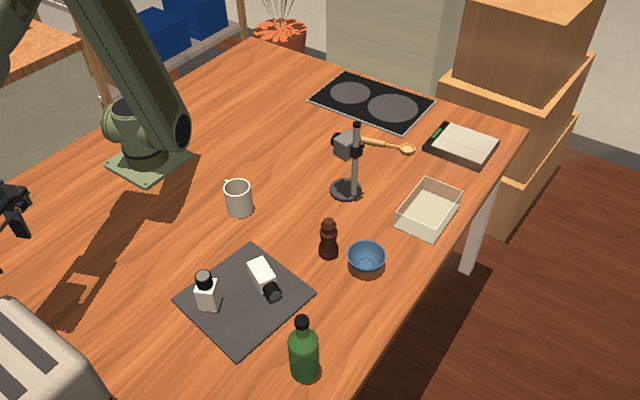

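Run:
```python
import cv2,numpy as np
t=cv2.imread('pics/top0.png');s=cv2.imread('pics/scene0.png')
a=cv2.resize(t[165:245,220:300],(400,400),interpolation=cv2.INTER_CUBIC)
b=cv2.resize(s[110:210,310:410],(400,400),interpolation=cv2.INTER_CUBIC)
cv2.imwrite('pics/c1.png',np.hstack([a,b]))
a=cv2.resize(t[165:235,390:480],(450,350),interpolation=cv2.INTER_CUBIC)
b=cv2.resize(s[250:320,190:290],(350,350*70//100),interpolation=cv2.INTER_CUBIC)
b=cv2.copyMakeBorder(b,0,105,0,0,0)
cv2.imwrite('pics/c2.png',np.hstack([a,b]))
```

```text
(no output)
```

View pics/c1.png

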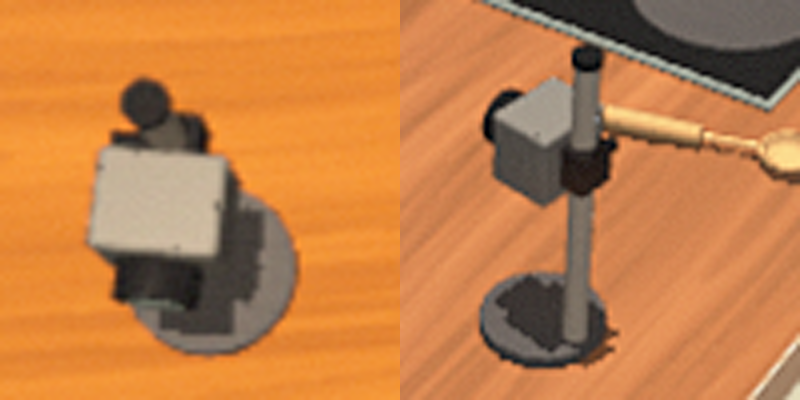

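View pics/c2.png

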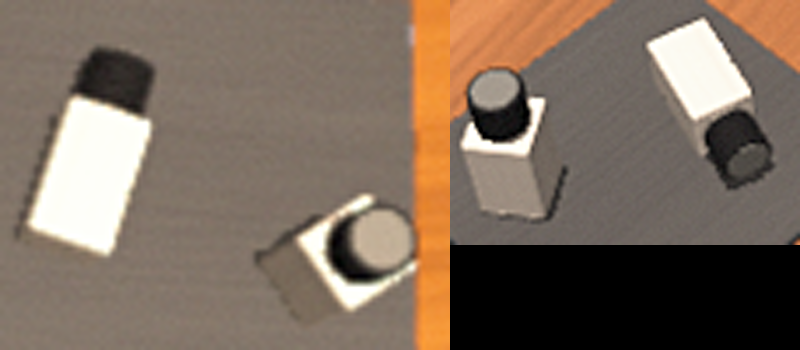

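Create h.py:
```python
from workcell import env
import cv2,numpy as np
from scipy.spatial.transform import Rotation as R
def ray(n,u,v):
    m=env.camera_model(n);T=np.array(m['T'])
    d=T[:3,:3]@np.array([(u-m['cx'])/m['fx'],-(v-m['cy'])/m['fy'],-1]);return T[:3,3],d/np.linalg.norm(d)
def onz(n,u,v,z):
    o,d=ray(n,u,v);return o+d*(z-o[2])/d[2]
def tri(a,b):
    A=np.zeros((3,3));c=np.zeros(3)
    rs=[ray('top',*a),ray('scene',*b)]
    for o,d in rs: P=np.eye(3)-np.outer(d,d);A+=P;c+=P@o
    x=np.linalg.solve(A,c);return x,[float(np.linalg.norm(np.cross(x-o,d))) for o,d in rs]
```

Run:
```python
from h import *
np.set_printoptions(precision=1,suppress=True)
t=lambda x,y:(x/5+220-.4,y/5+165-.4); s=lambda x,y:((x-400)/4+310-.4,y/4+110-.4)
for n,a,b in [('C front-y',(210,258),(495,114)),('D front+y',(90,245),(553,78)),('B rear-y',(228,160),(545,147)),('column top',(145,103),(588,57))]:
    print(n,*tri(t(*a),s(*b)))
print('foot',onz('top',*t(215,271),8),onz('scene',*s(545,318),8))
T=cv2.imread('pics/top0.png')
m=cv2.inRange(T,(190,190,190),(255,255,255))
m[:, :385]=0;m[:,445:]=0;m[:160]=0;m[235:]=0
c=max(cv2.findContours(m,0,2)[0],key=cv2.contourArea)
P=np.array([onz('top',*p,56)[:2] for p in c[:,0,:].astype(float)],np.float32)
print(cv2.minAreaRect(P))
k=lambda x,y:(x/5+390-.4,y/5+165-.4)
for p in [(75,95),(152,122),(110,255),(28,228)]: print('tin',onz('top',*k(*p),56))
print('lidtip',onz('top',*k(127,55),33+8))
print('tinb lid',onz('top',*k(379,240),122))
print('mill',onz('top',341,168,125),'mug',onz('top',355,289,88),'board',[onz('top',*p,10)[:2] for p in [(382,160),(473,164),(473,250),(380,247)]])
```

```text
C front-y [571.8 214.3 199.3] [2.1872903816689555, 2.1872903816690377]
D front+y [582.7 269.7 199.9] [2.587424153285718, 2.587424153285744]
B rear-y [618.4 203.7 197.9] [2.6925081536520374, 2.6925081536521525]
column top [632.4 231.7 260. ] [2.1299172258759187, 2.1299172258755625]
foot [597.7 232.9   8. ] [604.  239.6   8. ]
((609.630126953125, -164.5111846923828), (43.960411071777344, 76.62605285644531), 65.24630737304688)
tin [ 653.9 -161.1   56. ]
tin [ 635.5 -200.7   56. ]
tin [ 565.  -168.9   56. ]
tin [ 583.2 -127.    56. ]
lidtip [ 677.6 -195.9   41. ]
tinb lid [ 551.2 -289.1  122. ]
mill [691.9  12.1 125. ] mug [386.7   3.5  88. ] board [array([ 738.8, -116. ]), array([ 705.8, -373.1]), array([ 463.6, -335.2]), array([492.8, -82.6])]
```

Add to h.py:
```python
def go(p,yaw,tilt=0):
    "tool-axes shift to p, then rotation vector to down-pointing tool at yaw, tilted about its y"
    s=env.state();A=R.from_euler('xyz',s['ee_rot'],degrees=True)
    B=R.from_euler('z',yaw,degrees=True)*R.from_euler('x',180,degrees=True)*R.from_euler('y',tilt,degrees=True)
    d=np.array(p)-s['ee_pos']
    print('shift now',A.inv().apply(d).round(1),'shift after turn',B.inv().apply(d).round(1),'turn',(A.inv()*B).as_rotvec(degrees=True).round(2))
```

```text
(no output)
```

Request:
drive_effector --pt "0 0 -30 0 0 8.1" --pt "0 0 -30 0 0 8.1" --pt "0 0 0 0 0 8.1" --pt "0 0 0 0 0 8.1" --pt "0 0 0 0 0 8.1" --pt "0 0 0 0 0 8.4"

```text
time_s: 0.7
ee_pos: [234.3, -524.8, 292.3]
ee_rot: [-180.0, 0.0, -25.2]
force: [0.9, 0.6, 0.2]
gripper_width: 91.3
gripper_force: 0.0
```

```bash
python3 -c "
from h import *
go([300,-250,290],-24.8);go([617.8,-168.3,190],-24.8)"
```

```text
shift now [ -57.5 -276.7    2.5] shift after turn [ -55.6 -277.1    2.3] turn [-0.04  0.04 -0.39]
shift now [ 195.4 -485.8  102.5] shift after turn [ 198.6 -484.5  102.3] turn [-0.04  0.04 -0.39]
```

Request:
drive_effector --pt "-10 -46 0 0 0 -0.4" --pt "-10 -46 0 0 0 0" --pt "-10 -46 0 0 0 0" --pt "-10 -46 0 0 0 0" --pt "-10 -46 0 0 0 0" --pt "-6 -46 0 0 0 0"

```text
time_s: 1.3
ee_pos: [297.4, -248.6, 292.5]
ee_rot: [-180.0, 0.0, -24.5]
force: [1.1, -0.2, 0.4]
gripper_width: 91.1
gripper_force: 0.0
```

Request:
drive_effector --pt "35 -30 0 0 0 0" --pt "35 -30 0 0 0 0" --pt "35 -30 0 0 0 0" --pt "35 -30 0 0 0 0" --pt "35 -30 0 0 0 0" --pt "35 -30 0 0 0 0" --pt "35 -29 0 0 0 0" --pt "10 0 0 0 0 0"

```text
time_s: 2.1
ee_pos: [620.2, -163.7, 290.7]
ee_rot: [-179.9, 0.1, -24.2]
force: [-0.6, 0.1, -0.7]
gripper_width: 91.4
gripper_force: 0.0
```

```bash
python3 -c "
from h import *
go([617.8,-168.3,190],-24.8,-30)"
```

```text
shift now [ -0.2   5.3 100.6] shift after turn [50.1  5.1 87.3] turn [  0.08 -29.94   0.57]
```

Request:
drive_effector --pt "0 5 50 0 0 0.6" --pt "0 0 50 0 0 0" --pt "0 0 0 0 -7.5 0" --pt "0 0 0 0 -7.5 0" --pt "0 0 0 0 -7.5 0" --pt "0 0 0 0 -7.5 0" --pt "0 0 0 0 0 0" --pt "0 0 0 0 0 0"

```text
time_s: 2.9
ee_pos: [614.1, -171.0, 191.8]
ee_rot: [180.0, 30.0, -25.1]
force: [0.4, 0.4, 0.7]
gripper_width: 91.3
gripper_force: 0.0
```

Run:
```python
from h import *
go([617.8,-168.3,39],-24.8,-30)
cv2.imwrite('pics/w1.png',env.grab_frame('wrist'))
```

```text
shift now [ 78.4  -4.1 131.2] shift after turn [ 78.3  -4.  131.2] turn [-0.12  0.05 -0.26]
```

View pics/w1.png

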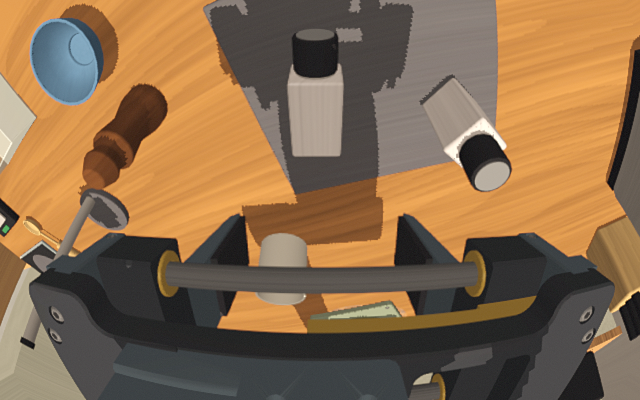

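The tin (body cols 288–342, lid at (316,50)) lies centred and square between the fingers (cols 240 and 400). Next I move straight down.

Request:
drive_effector --pt "20 -2 33 0 0 0" --pt "20 -2 33 0 0 0" --pt "19 0 32 0 0 0" --pt "10 0 17 0 0 0" --pt "9 0 16 0 0 0" --pt "0 0 0 0 0 0" --pt "0 0 0 0 0 0"

```text
time_s: 3.65
ee_pos: [618.0, -167.7, 42.7]
ee_rot: [-180.0, 29.9, -25.0]
force: [-0.2, 0.1, -0.0]
gripper_width: 91.1
gripper_force: 0.0
```

Request:
drive_effector --pt "0 0 0 0 0 0" --pt "0 0 0 0 0 0" --pt "0 0 0 0 0 0" --pt "0 0 0 0 0 0" --pt "0 0 0 0 0 0" --pt "0 0 0 0 0 0" --pt "0 0 0 0 0 0" --pt "0 0 0 0 0 0" --jaw 30 --grip_force 25

```text
time_s: 4.45
ee_pos: [618.1, -167.8, 40.5]
ee_rot: [-180.0, 30.0, -25.1]
force: [-0.4, -0.4, 0.1]
gripper_width: 45.8
gripper_force: 25.0
```

Request:
drive_effector --pt "-10 0 -17 0 0 0" --pt "-20 0 -35 0 0 0" --pt "-20 0 -35 0 0 0" --pt "-10 0 -17 0 0 0" --pt "0 0 0 0 6 0" --pt "0 0 0 0 6 0" --pt "0 0 0 0 6 0" --pt "0 0 0 0 6 0"

```text
time_s: 5.25
ee_pos: [618.0, -167.8, 160.5]
ee_rot: [180.0, 5.8, -25.0]
force: [-0.3, -0.3, -1.4]
gripper_width: 46.0
gripper_force: 25.0
```

Request:
drive_effector --pt "0 0 0 0 6 0" --pt "0 0 0 0 6 0" --pt "0 0 0 0 6 0" --pt "0 0 0 0 6 0" --pt "0 0 0 0 6 0" --pt "0 0 0 0 6 0" --pt "0 0 0 0 6 0" --pt "0 0 0 0 6 0"

```text
time_s: 6.05
ee_pos: [615.7, -173.5, 163.1]
ee_rot: [179.5, -38.5, -25.0]
force: [-0.3, -1.4, -1.9]
gripper_width: 46.0
gripper_force: 25.0
```

Request:
drive_effector --pt "0 0 0 0 6 0" --pt "0 0 0 0 6 0" --pt "0 0 0 0 6 0" --pt "0 0 0 0 0 0" --pt "0 0 0 0 0 0" --pt "0 0 0 0 0 0"

```text
time_s: 6.65
ee_pos: [624.3, -205.3, 232.7]
ee_rot: [-177.5, -49.2, -24.5]
force: [0.2, 0.3, -1.7]
gripper_width: 45.6
gripper_force: 25.0
```

Run:
```python
from h import *
go([610,-165,70],-24.8,60)
cv2.imwrite('pics/s2.png',np.hstack([env.grab_frame('scene')[170:370,150:350],env.grab_frame('wrist')[:200,150:500]]))
```

```text
shift now [-142.6  -27.    85.2] shift after turn [-155.9  -30.6   55.5] turn [-2.78 10.83 -0.06]
```

View pics/s2.png

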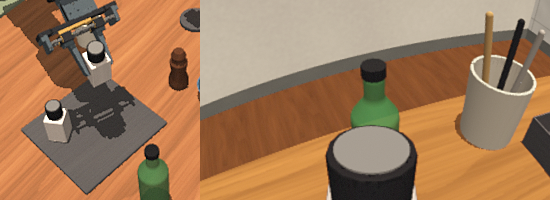

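Create q.py:
```python
from h import *
s=env.state();r=R.from_euler('xyz',s['ee_rot'],degrees=True).as_matrix()
print(s['qpos'].round(2).tolist(),s['ee_pos'].round(1).tolist(),s['ee_rot'].round(1).tolist())
```

```bash
python3 q.py
```

```text
[-18.08, 10.68, 118.35, -52.37, 2.9, 146.51] [624.6, -205.2, 232.9] [-177.5, -49.2, -24.5]
```

Request:
drive_effector --pt "0 0 0 0 -7 0" --pt "0 0 0 0 -7 0" --pt "0 0 0 0 -7 0" --pt "0 0 0 0 -7 0" --pt "0 0 0 0 0 0"

```text
time_s: 7.25
ee_pos: [625.7, -226.7, 239.2]
ee_rot: [179.4, -33.5, -25.0]
force: [1.0, -0.7, -0.8]
gripper_width: 46.0
gripper_force: 25.0
```

```bash
python3 q.py
```

```text
[-19.06, 12.97, 104.29, -7.84, 29.7, 101.77] [625.7, -226.7, 239.2] [179.4, -33.5, -25.0]
```

Request:
drive_effector --pt "0 0 0 0 -7 0" --pt "0 0 0 0 -7 0" --pt "0 0 0 0 -7 0" --pt "0 0 0 0 -7 0" --pt "0 0 0 0 0 0"

```text
time_s: 7.75
ee_pos: [624.7, -227.5, 234.7]
ee_rot: [179.3, -5.3, -25.3]
force: [1.7, -0.1, -2.9]
gripper_width: 45.5
gripper_force: 25.0
```

```bash
python3 q.py
```

```text
[-20.45, 23.86, 81.0, -1.23, 69.94, 95.29] [624.7, -227.5, 234.7] [179.3, -5.3, -25.3]
```

Request:
drive_effector --pt "0 0 0 0 -5.3 0" --pt "0 0 0 0 0 -7" --pt "0 0 0 0 0 -7" --pt "0 0 0 0 0 -6.3" --pt "0 0 0 0 0 0"

```text
time_s: 8.25
ee_pos: [621.6, -225.8, 235.7]
ee_rot: [179.4, 0.2, -5.1]
force: [0.2, 0.3, -2.8]
gripper_width: 46.0
gripper_force: 25.0
```

```bash
python3 q.py
python3 -c "
from h import *
go([625,-145,200],-5,0)"
```

```text
[-20.64, 26.18, 76.88, -0.7, 77.0, 74.59] [621.6, -225.8, 235.7] [179.4, 0.2, -5.1]
shift now [ -3.6 -81.2  34.9] shift after turn [ -3.6 -80.8  35.7] turn [ 0.64  0.24 -0.07]
```

Request:
drive_effector --pt "-2 -40 0 0.6 0 0" --pt "-2 -41 0 0 0 0" --pt "0 0 0 0 6 0" --pt "0 0 0 0 6 0" --pt "0 0 0 0 6 0" --pt "0 0 0 0 6 0" --pt "0 0 0 0 0 0"

```text
time_s: 8.95
ee_pos: [620.5, -143.9, 234.3]
ee_rot: [-179.8, -23.4, -5.2]
force: [0.4, -0.8, -2.9]
gripper_width: 45.6
gripper_force: 25.0
```

```bash
python3 q.py
```

```text
[-16.35, 13.73, 99.88, 6.6, 43.57, 74.99] [620.5, -143.9, 234.3] [-179.8, -23.4, -5.2]
```

Request:
drive_effector --pt "0 0 0 0 4 0" --pt "0 0 0 0 4 0" --pt "0 0 0 0 4 0" --pt "0 0 0 0 4 0" --pt "0 0 0 0 0 0"

```text
time_s: 9.45
ee_pos: [623.6, -144.2, 234.7]
ee_rot: [-179.7, -39.4, -5.3]
force: [-0.9, 1.1, -2.9]
gripper_width: 45.7
gripper_force: 25.0
```

```bash
python3 q.py
```

```text
[-18.24, 9.96, 112.28, 24.5, 20.83, 56.83] [623.6, -144.2, 234.7] [-179.7, -39.4, -5.3]
```

Now J4 swings the right way. I'll continue the tilt.

Request:
drive_effector --pt "0 0 0 0 3 0" --pt "0 0 0 0 3 0" --pt "0 0 0 0 3 0" --pt "0 0 0 0 3 0" --pt "0 0 0 0 0 0"

```text
time_s: 9.95
ee_pos: [627.6, -140.9, 237.2]
ee_rot: [-179.0, -48.8, -5.3]
force: [-0.1, -0.6, -2.0]
gripper_width: 45.9
gripper_force: 25.0
```

```bash
python3 q.py
```

```text
[-19.34, 9.46, 118.81, 71.15, 12.2, 9.83] [627.6, -140.9, 237.2] [-179.0, -48.8, -5.3]
```

Request:
drive_effector --pt "0 0 0 0 3 0" --pt "0 0 0 0 3 0" --pt "0 0 0 0 2.6 0" --pt "0 0 0 0 0 0" --pt "0 0 0 0 0 0"

```text
time_s: 10.45
ee_pos: [628.0, -137.1, 236.9]
ee_rot: [-178.3, -53.6, -5.2]
force: [-0.7, 0.0, -1.8]
gripper_width: 45.7
gripper_force: 25.0
```

```bash
python3 q.py
python3 -c "
from h import *
go([625,-145,75],-5.3,60)"
```

```text
[-19.95, 9.8, 122.35, 108.23, 14.22, -27.69] [628.0, -137.1, 236.9] [-178.3, -53.6, -5.2]
shift now [-131.6   11.    94.1] shift after turn [-141.3    8.1   79. ] turn [-1.77  6.43 -0.06]
```

Request:
drive_effector --pt "0 2 0 -0.9 3.2 0" --pt "0 2 0 -0.9 3.2 0" --pt "0 2 0 0 0 0" --pt "0 2 0 0 0 0" --pt "0 0 0 0 0 0"

```text
time_s: 10.95
ee_pos: [627.8, -141.3, 236.8]
ee_rot: [-178.8, -58.0, -5.5]
force: [0.3, -0.7, -1.7]
gripper_width: 45.6
gripper_force: 25.0
```

```bash
python3 q.py
```

```text
[-20.5, 10.54, 125.49, 132.29, 18.92, -52.0] [627.8, -141.3, 236.8] [-178.8, -58.0, -5.5]
```

Request:
drive_effector --pt "-20 0 11 0 0 0" --pt "-20 0 11 0 0 0" --pt "-20 0 11 0 0 0" --pt "0 0 0 0 0 0"

```text
time_s: 11.35
ee_pos: [622.1, -139.3, 163.9]
ee_rot: [-178.5, -57.6, -5.7]
force: [-0.4, 0.5, -2.2]
gripper_width: 46.0
gripper_force: 25.0
```

```bash
python3 q.py
```

Run:
```python
from h import *
go([625,-145,75],-5.3,60)
cv2.imwrite('pics/s3.png',np.hstack([env.grab_frame('scene')[170:370,150:350],env.grab_frame('wrist')[:200,150:500]]))
```

```text
[-20.52, 17.81, 131.05, 149.96, 28.67, -71.21] [622.1, -139.3, 163.9] [-178.5, -57.6, -5.7]
shift now [-73.2   6.6  50.5] shift after turn [-75.3   5.4  47.4] turn [-1.1   2.43 -0.25]
```

View pics/s3.png

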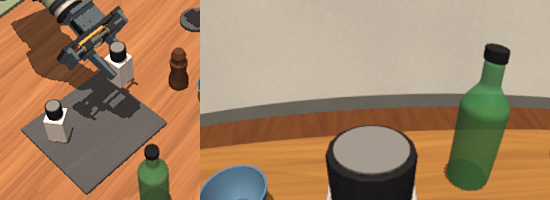

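Request:
drive_effector --pt "-20 2 13 -1 2.4 0" --pt "-20 2 12 0 0 0" --pt "-20 1 12 0 0 0" --pt "-10 0 7 0 0 0" --pt "0 0 0 0 0 0" --pt "0 0 0 0 0 0" --pt "0 0 0 0 0 0"

```text
time_s: 12.15
ee_pos: [626.7, -144.9, 87.2]
ee_rot: [-179.8, -60.6, -5.6]
force: [0.3, -0.4, -1.6]
gripper_width: 46.1
gripper_force: 25.0
```

```bash
python3 q.py
python3 -c "
from h import *
go([622,-145,60],-5.3,60)"
```

```text
[-20.54, 29.9, 136.12, 161.81, 47.24, -84.9] [626.7, -144.9, 87.2] [-179.8, -60.6, -5.6]
shift now [-25.9   0.6   9.3] shift after turn [-25.8   0.5   9.6] turn [-0.01 -0.63 -0.13]
```

Request:
drive_effector --pt "-8 0 5 0 -0.6 0" --pt "-8 0 5 0 0 0" --pt "0 0 0 0 0 0" --pt "0 0 0 0 0 0" --pt "0 0 0 0 0 0"

```text
time_s: 12.65
ee_pos: [626.3, -144.8, 66.0]
ee_rot: [-179.7, -59.8, -5.6]
force: [-0.9, -0.2, -2.8]
gripper_width: 46.0
gripper_force: 25.0
```

Request:
drive_effector --pt "-3 0 2 0 0 0" --pt "0 0 0 0 0 0" --pt "0 0 0 0 0 0"

```text
time_s: 12.95
ee_pos: [626.5, -144.8, 62.4]
ee_rot: [-179.7, -59.8, -5.6]
force: [-0.1, -0.2, -2.4]
gripper_width: 45.5
gripper_force: 25.0
```

Request:
drive_effector --pt "-3 0 2 0 0 0" --pt "0 0 0 0 0 0" --pt "0 0 0 0 0 0"

```text
time_s: 13.25
ee_pos: [626.7, -144.8, 58.6]
ee_rot: [-179.7, -59.8, -5.6]
force: [0.0, 0.8, -2.0]
gripper_width: 46.0
gripper_force: 25.0
```

Request:
drive_effector --pt "-1.7 0 1 0 0 0" --pt "0 0 0 0 0 0" --pt "0 0 0 0 0 0"

```text
time_s: 13.55
ee_pos: [626.7, -144.8, 56.8]
ee_rot: [-179.7, -59.8, -5.6]
force: [0.6, 0.7, -2.1]
gripper_width: 46.1
gripper_force: 25.0
```

Request:
drive_effector --pt "-0.9 0 0.5 0 0 0" --pt "0 0 0 0 0 0" --pt "0 0 0 0 0 0"

```text
time_s: 13.85
ee_pos: [626.7, -144.8, 55.8]
ee_rot: [-179.7, -59.8, -5.6]
force: [-0.4, -0.6, -2.2]
gripper_width: 45.7
gripper_force: 25.0
```

Request:
drive_effector --pt "-0.9 0 0.5 0 0 0" --pt "0 0 0 0 0 0" --pt "0 0 0 0 0 0"

```text
time_s: 14.15
ee_pos: [627.0, -144.8, 55.2]
ee_rot: [-179.7, -59.9, -5.6]
force: [-1.3, 0.0, 0.9]
gripper_width: 45.7
gripper_force: 25.0
```

Request:
drive_effector --pt "-0.5 0 0.3 0 0 0" --pt "0 0 0 0 0 0" --pt "0 0 0 0 0 0" --grip_force 6

```text
time_s: 14.45
ee_pos: [627.1, -144.8, 55.1]
ee_rot: [-179.7, -59.9, -5.6]
force: [-2.5, 0.8, 3.7]
gripper_width: 46.0
gripper_force: 6.0
```

Request:
drive_effector --pt "0 0 0 0 0 0" --pt "0 0 0 0 0 0" --pt "0 0 0 0 0 0" --pt "0 0 0 0 0 0" --pt "0 0 0 0 0 0" --pt "0 0 0 0 0 0" --pt "0 0 0 0 0 0" --jaw 91 --grip_force 20

```text
time_s: 15.15
ee_pos: [626.7, -144.8, 54.2]
ee_rot: [-179.7, -59.8, -5.6]
force: [-0.0, -0.3, -0.3]
gripper_width: 90.7
gripper_force: 0.0
```

Run:
```python
from h import *
cv2.imwrite('pics/s4.png',np.hstack([env.grab_frame('scene')[200:350,150:350],env.grab_frame('wrist')[:150,150:500]]))
```

```text
(no output)
```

View pics/s4.png

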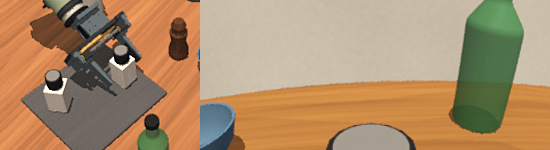

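Request:
drive_effector --pt "0 0 -15 0 0 0" --pt "0 0 -30 0 0 0" --pt "0 0 -40 0 0 0" --pt "30 0 -30 0 0 0" --pt "40 0 -22 0 0 0" --pt "40 0 -22 0 0 0" --pt "30 0 -17 0 0 0" --pt "0 0 0 0 0 0"

```text
time_s: 16.05
ee_pos: [546.0, -137.5, 269.0]
ee_rot: [179.8, -60.5, -5.1]
force: [0.5, -0.2, -0.3]
gripper_width: 91.1
gripper_force: 0.0
```

```bash
python3 q.py
```

Run:
```python
from h import *
k=lambda z:0
t=env.grab_frame('top');s=env.grab_frame('scene')
np.save('t.npy',t)
cv2.imwrite('pics/t5.png',np.hstack([cv2.resize(t[150:250,380:480],(400,400),interpolation=2),cv2.resize(s[220:320,180:280],(400,400),interpolation=2)]))
```

```text
[-24.66, 0.98, 132.85, 126.48, 21.02, -48.29] [546.0, -137.5, 269.0] [179.8, -60.5, -5.1]
```

View pics/t5.png

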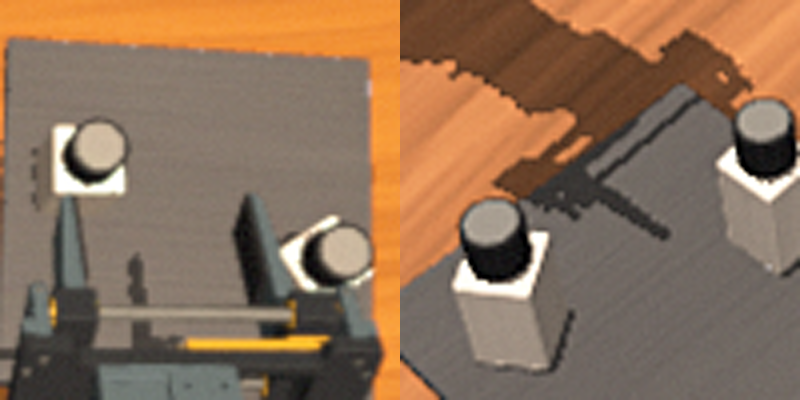

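Tin stands upright: lid top at crop (101,147) top, (765,118) scene. Now I localise it and tilt the tool back to vertical.

Run:
```python
from h import *
print(tri((404.9,186.4),(270.9,249.2)),onz('top',404.9,186.4,122))
for p in [(57,193),(127,192),(55,127)]: print(onz('top',p[0]/4+379.6,p[1]/4+149.6,88))
```

```text
(array([ 632.85164211, -143.33803513,  123.3871557 ]), [2.9674092856123906, 2.9674092856125864]) [ 631.03753311 -145.72377264  122.        ]
[ 610.59008969 -120.97582013   88.        ]
[ 607.4839888  -166.66183825   88.        ]
[ 654.87484303 -124.91075128   88.        ]
```

Request:
drive_effector --pt "0 0 0 0 -4 0" --pt "0 0 0 0 -4 0" --pt "0 0 0 0 -4 0" --pt "0 0 0 0 -4 0" --pt "0 0 0 0 -4 0" --pt "0 0 0 0 -4 0" --pt "0 0 0 0 0 0" --pt "0 0 0 0 0 0"

```text
time_s: 16.95
ee_pos: [546.7, -124.3, 257.6]
ee_rot: [-177.5, -46.2, -5.3]
force: [-0.2, -0.0, -0.3]
gripper_width: 90.9
gripper_force: 0.0
```

```bash
python3 q.py
```

```text
[-22.18, 0.78, 123.42, 52.67, 18.46, 26.81] [546.7, -124.3, 257.6] [-177.5, -46.2, -5.3]
```

Request:
drive_effector --pt "0 0 0 0 -6 0" --pt "0 0 0 0 -6 0" --pt "0 0 0 0 -6 0" --pt "0 0 0 0 -6 0" --pt "0 0 0 0 -6 0" --pt "0 0 0 0 -6 0" --pt "0 0 0 0 0 0" --pt "0 0 0 0 0 0"

```text
time_s: 17.75
ee_pos: [548.8, -119.6, 258.5]
ee_rot: [-177.6, -13.9, -3.3]
force: [-1.2, -0.5, -0.2]
gripper_width: 91.3
gripper_force: 0.0
```

```bash
python3 q.py
```

```text
[-16.58, 9.94, 98.75, 6.49, 58.47, 73.64] [548.8, -119.6, 258.5] [-177.6, -13.9, -3.3]
```

Request:
drive_effector --pt "0 0 0 0 -7 0" --pt "0 0 0 0 -6.5 0" --pt "0 0 0 0 0 -7.5" --pt "0 0 0 0 0 -7.5" --pt "0 0 0 0 0 -7.5" --pt "0 0 0 0 0 0"

```text
time_s: 18.35
ee_pos: [547.9, -119.9, 259.3]
ee_rot: [-178.0, -1.3, 19.7]
force: [0.7, 0.6, -0.6]
gripper_width: 91.2
gripper_force: 0.0
```

```bash
python3 -c "
from h import *
go([632,-144.7,200],20,0)"
```

```text
shift now [69.5 53.8 59.1] shift after turn [70.6 52.1 59.3] turn [-1.97 -1.31 -0.29]
```

Request:
drive_effector --pt "0 0 0 -2 -1.3 -0.3" --pt "35 26 0 0 0 0" --pt "35 26 0 0 0 0" --pt "0 0 30 0 0 0" --pt "0 0 20 0 0 0" --pt "0 0 0 0 0 0" --pt "0 0 0 0 0 0"

```text
time_s: 19.05
ee_pos: [632.4, -145.5, 210.5]
ee_rot: [179.9, -0.0, 19.9]
force: [0.4, -0.1, -0.6]
gripper_width: 91.0
gripper_force: 0.0
```

```bash
python3 -c "
from h import *
go([632,-144.7,113],20,0)"
```

```text
shift now [-0.1 -1.1 97.5] shift after turn [-0.1 -0.9 97.5] turn [ 0.12 -0.   -0.09]
```

Request:
drive_effector --pt "0 -1 30 0.1 0 0" --pt "0 0 30 0 0 0" --pt "0 0 22 0 0 0" --pt "0 0 10 0 0 0" --pt "0 0 5.5 0 0 0" --pt "0 0 0 0 0 0" --pt "0 0 0 0 0 0" --pt "0 0 0 0 0 0"

```text
time_s: 19.85
ee_pos: [633.5, -145.1, 114.3]
ee_rot: [179.8, -0.1, 20.0]
force: [0.2, -0.4, 0.1]
gripper_width: 91.2
gripper_force: 0.0
```

Request:
drive_effector --pt "0 0 0 0 0 0" --pt "0 0 0 0 0 0" --pt "0 0 0 0 0 0" --pt "0 0 0 0 0 0" --pt "0 0 0 0 0 0" --pt "0 0 0 0 0 0" --pt "0 0 0 0 0 0" --jaw 25 --grip_force 30

```text
time_s: 20.55
ee_pos: [632.7, -145.0, 112.9]
ee_rot: [179.9, 0.0, 20.0]
force: [-0.2, -1.5, 0.5]
gripper_width: 38.3
gripper_force: 2.7
```

Request:
drive_effector --pt "0 0 0 0 0 0" --pt "0 0 0 0 0 0" --pt "0 0 -10 0 0 0" --pt "0 0 -30 0 0 0" --pt "0 0 -45 0 0 0" --pt "0 0 -45 0 0 0" --pt "0 0 -45 0 0 0" --pt "0 0 -15 0 0 0"

```text
time_s: 21.35
ee_pos: [634.0, -144.9, 309.4]
ee_rot: [179.6, -0.5, 20.0]
force: [-0.1, -0.1, -2.9]
gripper_width: 37.6
gripper_force: 30.0
```

```bash
python3 -c "
from h import *
go([430,80,300],13.8,0);go([459.5,267,234],13.8,0)"
```

```text
shift now [-114.9 -281.1    6.7] shift after turn [-144.5 -267.1    9.4] turn [ 0.36 -0.48  6.19]
shift now [ -23.8 -447.2   72.3] shift after turn [ -71.2 -441.6   75.4] turn [ 0.36 -0.48  6.19]
```

Request:
drive_effector --pt "0 0 0 0.3 -0.5 6.2" --pt "-20 -38 0 0 0 0" --pt "-20 -38 0 0 0 0" --pt "-20 -38 0 0 0 0" --pt "-20 -38 0 0 0 0" --pt "-20 -38 0 0 0 0" --pt "-20 -38 0 0 0 0" --pt "-20 -38 0 0 0 0"

```text
time_s: 22.15
ee_pos: [431.5, 81.3, 305.5]
ee_rot: [-179.8, 0.5, 13.8]
force: [0.5, 1.1, -1.8]
gripper_width: 37.5
gripper_force: 30.0
```

Request:
drive_effector --pt "0 0 0 0 0 0" --pt "0 0 0 0 0 0" --pt "0 0 0 0 0 0"

```text
time_s: 22.45
ee_pos: [433.8, 79.8, 305.3]
ee_rot: [-179.8, 0.5, 13.8]
force: [-0.3, 0.2, -3.2]
gripper_width: 36.8
gripper_force: 30.0
```

```bash
python3 -c "
from h import *
go([459.5,267,234],13.8,0)"
```

```text
shift now [  70.1 -175.5   71.2] shift after turn [  69.6 -175.6   71.3] turn [-0.16  0.48 -0.04]
```

Request:
drive_effector --pt "5 -40 10 -0.1 0.5 0" --pt "5 -40 10 0 0 0" --pt "5 -40 10 0 0 0" --pt "5 -40 10 0 0 0" --pt "5 -15 15 0 0 0" --pt "5 0 15 0 0 0" --pt "0 0 0 0 0 0" --pt "0 0 0 0 0 0"

```text
time_s: 23.25
ee_pos: [421.3, 256.9, 235.2]
ee_rot: [-179.9, 0.1, 13.7]
force: [0.6, 0.4, -2.1]
gripper_width: 37.5
gripper_force: 30.0
```

Run:
```python
from h import *
go([459.5,267,234],13.8,0)
t=env.grab_frame('top');s=env.grab_frame('scene')
cv2.imwrite('pics/t6.png',np.hstack([cv2.resize(t[150:250,200:300],(400,400),interpolation=2),cv2.resize(s[85:185,290:390],(400,400),interpolation=2)]))
```

```text
shift now [39.5 -0.8  1.1] shift after turn [39.5 -0.7  1.2] turn [-0.07  0.07 -0.11]
```

View pics/t6.png

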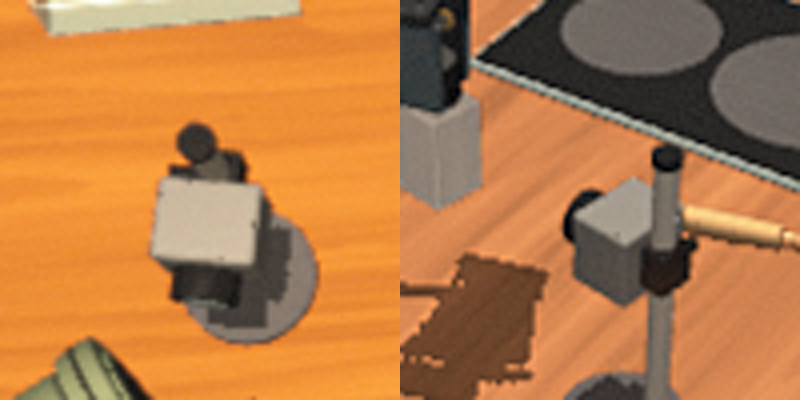

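Request:
drive_effector --pt "20 0 0 0 0 0" --pt "14 -1 0 0 0 0" --pt "5.5 0 1 0 0 0" --pt "0 0 0 0 0 0" --pt "0 0 0 0 0 0" --pt "0 0 0 0 0 0" --pt "0 0 0 0 0 0"

```text
time_s: 24.05
ee_pos: [458.2, 267.8, 234.4]
ee_rot: [-179.9, 0.0, 13.8]
force: [0.6, -0.8, -2.9]
gripper_width: 37.6
gripper_force: 30.0
```

Run:
```python
from h import *
m=env.camera_model('scene');T=np.linalg.inv(m['T'])
def pr(p):
    q=T[:3,:3]@p+T[:3,3];return np.round([m['cx']+m['fx']*q[0]/-q[2],m['cy']-m['fy']*q[1]/-q[2]],1)
s=env.state();c=s['ee_pos'];print(c,s['ee_rot'])
a=np.radians(-11.5);ux=np.array([np.cos(a),np.sin(a)]);uy=np.array([-np.sin(a),np.cos(a)])
for i,j in [(1,-1),(1,1),(-1,-1)]:
    for z in (0,78):
        print(i,j,z,((pr(np.r_[c[:2]+23*i*ux+23*j*uy,c[2]-103+z])-[290,85])*4+[400,0]).round())
print('lens ctr/head pred C,D,B',[((pr(np.r_[np.array([557.5,247])+dx*ux+dy*uy,199])-[290,85])*4+[400,0]).round() for dx,dy in[(20,-31),(20,31),(70,-31)]])
f=env.grab_frame('scene')
cv2.imwrite('pics/t7.png',cv2.resize(f[85:185,290:390],(800,800//1),interpolation=2)[:600])
```

```text
[458.22396208 267.78438931 234.43096147] [-1.79908839e+02  3.12026582e-02  1.37992029e+01]
1 -1 0 [481. 225.]
1 -1 78 [478. 137.]
1 1 0 [526. 198.]
1 1 78 [526. 110.]
-1 -1 0 [439. 198.]
-1 -1 78 [435. 110.]
lens ctr/head pred C,D,B [array([568., 214.]), array([631., 176.]), array([621., 247.])]
```

View pics/t7.png

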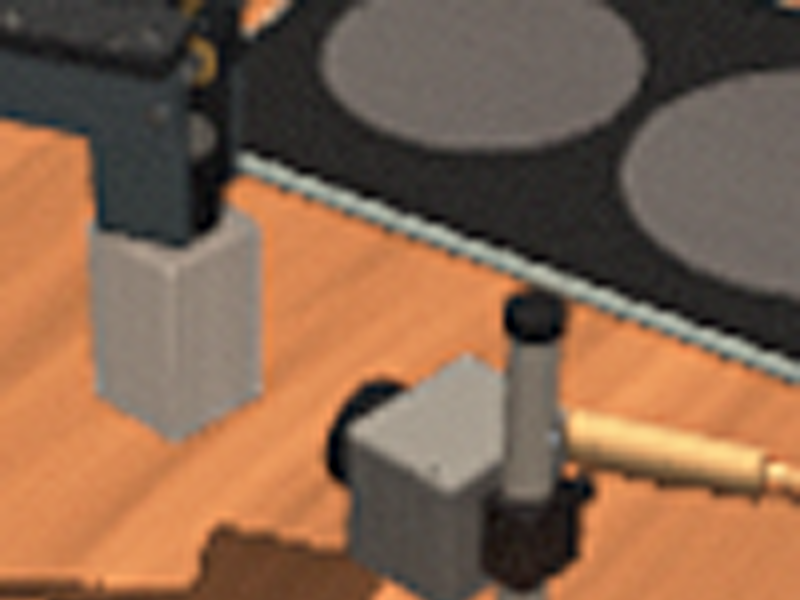

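The tin's near-bottom corner is at (177,440) and the camera head's front corner at (348,433). Compared with the predicted pixels, the tin is within about 3 mm of its goal relative to the lens, and square to it. I'll lower it 2 mm, let it settle and hand in.

Request:
drive_effector --pt "0 0 2 0 0 0" --pt "0 0 0 0 0 0" --pt "0 0 0 0 0 0" --pt "0 0 0 0 0 0" --pt "0 0 0 0 0 0" --pt "0 0 0 0 0 0" --pt "0 0 0 0 0 0"

```text
time_s: 24.8
ee_pos: [458.7, 267.9, 232.3]
ee_rot: [-179.9, 0.0, 13.8]
force: [0.7, -0.6, -1.8]
gripper_width: 37.2
gripper_force: 30.0
```

```bash
python3 -c "
from h import *
print(env.job_done())"
```

```text
the job is handed in; nothing more can be done
None
```

I stood the toppled tin up on the board and let go of it. I then took it by its lid and handed in at 24.8 s, still holding it upright about 10 cm in front of the lens with a flat side facing it; the hand-in returned no verdict.

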